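# Reset the length stop of the pasta cutting board to a gauge block

## Robot

A 6-joint arm with a two-finger parallel gripper is mounted at the origin on the work surface. World frame = base frame: x ahead of the robot, y to its left, z up, the work surface at z = 0. Lengths are in m, angles in degrees, forces in N, time in s.
With the tool pointing down it reaches from about 0.3 to 0.875 m from the base axis. Payload 4.2 kg.
Tool frame: the origin (TCP) lies between the finger pads; the fingertips stand robot.tip_extent ahead of it and the grasp point (between the pads) is the TCP (robot.tip_extent is the distance from the TCP to the fingertips, in m); z points along the fingers, y is the line along which they close (so a half turn about z gives the same grasp; the last joint's range is limited). The gripper opens to 85 mm and grips with 20 to 120 N. Pads are 22 mm wide; open, the fingers measure 114 mm over their backs; the gripper's body (76 mm by 85 mm) begins 54 mm behind the grasp point. The pads swing forward as they close: fully open they stand 13 mm farther back than shut.
Start: joints at [68.239, 18.312, 89.639, -0, 72.044, -1.146], TCP at [0.202, 0.538, 0.25] pointing down, gripper open.
Joint ranges: [-177.97, 177.97], [-48.28, 115.42], [12.27, 149.76], [-77.06, 257.06], [2.81, 150.46], [-146.56, 146.56]. Speed limits (degrees/s): [147.25, 147.25, 180, 180, 180, 180].

## Interface

Orientations are given as [roll, pitch, yaw] about the fixed x, y, z axes, in that order (R = Rz(yaw) Ry(pitch) Rx(roll)).
In Python, from bench import robot gives the robot as it stands. The module is installed in compiled form; this text tells all that it offers.
- The arm moves only by the tool jog_arm, never from a script. Its argument "increments" is a list of rows, each an object of numbers: "tx", "ty", "tz": the shift along the tool's x, y, z scaled (see below); "wx", "wy", "wz": the turn, a rotation vector about the tool's x, y, z scaled (see below); "grip": the closure, from -1 (fully open) to 1 (shut). In form: [{"tx": .., "ty": .., "tz": .., "wx": .., "wy": .., "wz": .., "grip": ..}, ...]. A call has 1 to 12 rows; each row is the pose to reach, as a shift and turn from the pose commanded when the call began, along the tool's axes at that moment, turning the shorter way round; what a row does not reach only later rows make up. The controller multiplies each number of a shift by 75 cm and each number of a turn by 180 degrees. A row lasts 1/12 s, in which the tool goes at most 41.7 mm and 7.16 degrees, less where a joint would pass 70% of its speed; a pose out of reach is approached as far as the arm can. A call with a number of a shift or a turn outside -1 to 1 is refused whole. A call with a gripper value outside its range is refused whole. The fingers move at their own pace and stop on an object; "newtons" is the grip in N (left out, the last holds). Time passes only in rows, so rows that repeat a pose let the fingers close. It gives the time, the measured TCP pose, the force, the opening and the grip force at its end, in the units of the state.
- robot.state(): the state, without advancing time (a new reading comes with each control period).
- robot.grab_frame(name): name is "scene" or "top"; returns a dict with "color" (420x560x3 uint8, red, green, blue), "fx", "fy", "cx", "cy" (pixels), "view" (4x4, takes a point from world to camera coordinates). Camera axes: x right, y down, z forward; pixel columns grow to the right and rows downward; lengths in m; the calibration is good to about 2 mm. A picture is of the moment at which its call begins. There is no depth.
- robot.job_done(): hands the job in; it is judged then, once.
Trained networks look in a picture, given as the dict that the camera call returned (one of the last four; its "shot" number tells which), for a name from the list of things; names that differ only in an ending like _2 or _b are one class to them, and where a whole thing is asked for, a point or a joint stands for the part that bears it (a point fixed in the world has none). Each returns a list of dicts, best first, with "score" (0 to 1); they miss things now and then, are a little off and sometimes report something else, mostly with a low value. They report only what shows in the picture. A call takes as long as a camera call. They do not tell look-alikes from the thing itself.
- robot.look_for(picture, name): "box" ([centre column, centre row, width, height] in pixels, round what is visible of it).
- robot.cut_out(picture, name): "pixels" (420x560 bool, what is visible of it) and "box" ([centre column, centre row, width, height] in pixels, round what is visible of it).
- robot.place_of(picture, name): "at" ([column, row] in pixels: a listed point, or the origin of a listed thing).
The state is a dict: "t": time; "joint_positions": joint angles; "qd": joint speeds; "joint_efforts": joint torques, N m; "tool_pos": TCP position; "orientation": TCP orientation; "ft_force": force on the tool from outside, world axes, zero at the start; "torque": the same for the moment, N m; "width": opening from 0.0 (shut) to 1.0 (fully open); "finger_force": force on a finger pad.
Only numpy, scipy, OpenCV 4.12 (cv2) and the standard library are available. Lean on these libraries where they do the work, as an engineer would, in place of code of your own. Each camera call takes 0.05 s, during which the arm holds its last target. There are 200 camera calls.

## Task

Set the sliding length stop of the pasta cutting board to the wooden gauge block: loosen the clamp knob on the stop, slide the stop along its rail so that it pushes the block fully home against the knife guide with no gap at either end, and then turn the knob back until it is fully tight. Leave the block in place and do not disturb the other things on the bench.

Things in the scene. Friction and masses are not known exactly. Their poses are not given: they have to be found in the camera images.
- board: white plastic cutting board 220 (x) x 440 (y) x 20 mm, fixed on the bench. Origin: centre of its underside (z = 0); x across, away from the robot, y along, z up. Aluminium rail 30 mm wide, top at z 44 mm, along y at board x = +60 mm. Knife guide: see guide_face
- guide_face (a point): point on the knife guide's face towards the stop, at board (-30, -184, 40) mm; axes as the board's. The guide is a fixed double upright steel plate across the board's -y end: board x -100 to +75 mm, top at z 75 mm
- stop_face (a point): centre of the front face (towards the knife guide, board -y) of the sliding stop's steel plate, at board x -30, z 42 mm; axes as the board's. Plate: board x -75 to +30 mm, 12 mm thick along y, z 22 to 62 mm. It is fixed to an aluminium saddle 60 x 60 mm, top at z 62 mm, riding on the rail, centred on the plate's y
- stop_back (a point): centre of the back face of the same plate, 12 mm behind stop_face (towards board +y): the place to push; axes as the board's
- stop (a joint): travel of the sliding stop in m, growing towards the knife guide (board -y): the opening between stop face and knife guide is 0.250 minus the value; runs 0 to 0.2. About 4 N of friction when the clamp is free; held when it is tight
- clamp_grip (a point): centre of the bar grip of the black clamp knob on the saddle, on the knob's vertical axis, 88 mm above the bench. Bar 70 mm long, 14 mm wide, 24 mm high (z 76 to 100 mm), 14 mm clear above the saddle. The point turns with the knob: y along the bar, z up
- clamp (a joint): turn of the clamp knob in rad, clockwise seen from above counted positive: 0 = fully loose (bar along the rail), 1.4 = fully tight, at its stop (bar about across the rail). The clamp bites from about 0.65 on. Stiff, about 0.2 N m.
- gauge: loose beech gauge block, 60 (x) x 120 (y) x 40 mm, about 0.24 kg, lying on the board between knife guide and stop, its length along the rail. Origin: centre of its underside, y along its length.
- die: bystander: brass pasta die, disc of 104 mm diameter, 34 mm high; origin at the centre of its underside
- tub: bystander: steel utensil beaker, open, 100 mm rim diameter, 120 mm high; origin at the centre of its underside
- scraper: bystander: dough scraper lying flat, 150 mm wide (y), 120 mm long, white grip 24 mm thick; origin under its middle
There are look-alikes about, which are no part of the job. Several things have the shape of the gauge; the one meant has the colours described above.

How it is judged:
By the outcome, as a careful person would: the job done as asked, in the order asked, and still so for the second after the job is handed in, with the robot touching nothing.
It also fails if it takes over 58 s, if anything falls off the work surface, if the arm or the gripper's body presses on something with over 40 N, if the wrist force passes 120 N, or if a joint passes its speed limit or range.

## Working session

There is one attempt and no reset: what is moved stays moved. The work goes in short steps, Python scripts to look and compute and a tool call to move; the robot and the scene stay as the last step left them, time stands still between calls to the robot, and variables do not carry over. Pictures are saved under pics/ and viewed, at most 10 in all, crops included, and the job is handed in when it is done.

Besides the shell and the picture viewer there is one more tool, called after "Request:" in YAML: its name, and indented under it one key for each argument. jog_arm: Moves the arm, as the interface text tells. Its arguments: {"type":"object","properties":{"increments":{"type":"array"},"newtons":{"type":"number"}},"required":["increments"]}

```bash
mkdir -p pics; cat > h.py <<'E'
from bench import robot
import numpy as np, cv2
def ray(f,px):
    V=np.array(f['view']);R=V[:3,:3];t=V[:3,3]
    d=R.T@np.array([(px[0]-f['cx'])/f['fx'],(px[1]-f['cy'])/f['fy'],1.]);return -R.T@t,d/np.linalg.norm(d)
def atz(f,px,z):
    o,d=ray(f,px);return o+d*(z-o[2])/d[2]
def tri(f1,p1,f2,p2):
    A=np.zeros((3,3));b=np.zeros(3)
    rs=[ray(f1,p1),ray(f2,p2)]
    for o,d in rs:
        M=np.eye(3)-np.outer(d,d);A+=M;b+=M@o
    x=np.linalg.solve(A,b);return x,[np.linalg.norm(np.cross(x-o,d)) for o,d in rs]
def proj(f,p):
    c=np.array(f['view'])@np.append(p,1);return np.array([f['fx']*c[0]/c[2]+f['cx'],f['fy']*c[1]/c[2]+f['cy']])
def save(f,n,box=None,s=1):
    im=f['color'][:,:,::-1]
    if box: im=im[box[1]:box[3],box[0]:box[2]]
    cv2.imwrite('pics/'+n,cv2.resize(im,None,fx=s,fy=s,interpolation=cv2.INTER_CUBIC))
E
python3 - <<'E'
from h import *
np.set_printoptions(precision=4,suppress=True)
fs={n:robot.grab_frame(n) for n in('scene','top')}
im=np.hstack([cv2.resize(fs[n]['color'],(400,300)) for n in fs])
for n in fs: save(fs[n],n+'0.png')
print(robot.state(),robot.tip_extent)
P={}
for k in['guide_face','stop_face','stop_back','clamp_grip','gauge','board','die','tub','scraper']:
    for n in fs:
        r=robot.place_of(fs[n],k);P[k,n]=r
        print(k,n,[(np.round(q['at'],1).tolist(),round(q['score'],2)) for q in r[:4]])
    if P[k,'scene'] and P[k,'top']: print('   ',tri(fs['scene'],P[k,'scene'][0]['at'],fs['top'],P[k,'top'][0]['at']))
E
```

```text
{'t': 0.1, 'joint_positions': array([68.2395, 18.3496, 89.6982,  0.0006, 72.044 , -1.1448]), 'qd': array([-0.0662,  0.0341, -0.2721,  0.0642, -0.0929, -0.0022]), 'joint_efforts': array([ -0.0011, -41.6406, -23.4707,  -0.0001,   0.0048,   0.    ]), 'tool_pos': array([0.2023, 0.5378, 0.2496]), 'orientation': array([-179.9082,   -0.0024,  159.3841]), 'ft_force': array([ 0.6103, -0.4023, -0.5869]), 'torque': array([-0.0064,  0.0397,  0.0467]), 'finger_force': 0.0, 'width': 1.0006945447833702} 0.019
guide_face scene [([261.1, 192.9], 0.56)]
guide_face top []
stop_face scene [([325.2, 207.3], 0.58)]
stop_face top [([245.3, 260.6], 0.76)]
    (array([0.429 , 0.0961, 0.0337]), [np.float64(0.0028507285143195755), np.float64(0.002850728514319589)])
stop_back scene [([326.4, 209.2], 0.84)]
stop_back top [([238.5, 256.7], 0.81)]
    (array([0.4424, 0.1118, 0.045 ]), [np.float64(0.001984048414642332), np.float64(0.001984048414642353)])
clamp_grip scene [([321.7, 217.5], 0.68)]
clamp_grip top [([232.5, 230.2], 0.57)]
    (array([0.5187, 0.1281, 0.0851]), [np.float64(0.0007374018348092773), np.floa
[... 200 characters left out ...]
array([ 0.4259, -0.1876, -0.0437]), [np.float64(0.1114461341840843), np.float64(0.11144613418408437)])
board scene [([312.5, 219.1], 0.85)]
board top []
die scene [([427.6, 260.2], 0.89)]
die top [([126.0, 259.0], 0.94)]
    (array([ 0.4374,  0.4747, -0.0036]), [np.float64(0.0053096033278862845), np.float64(0.005309603327886177)])
tub scene [([190.0, 155.8], 0.69)]
tub top [([431.9, 270.6], 0.59)]
    (array([ 0.4045, -0.4966, -0.0067]), [np.float64(0.0028969819121513127), np.float64(0.002896981912151296)])
scraper scene [([167.5, 187.1], 0.64)]
scraper top [([418.8, 210.9], 0.76)]
    (array([ 0.5929, -0.4597,  0.0003]), [np.float64(0.0013403810159127478), np.float64(0.001340381015913089)])
```

View pics/scene0.png

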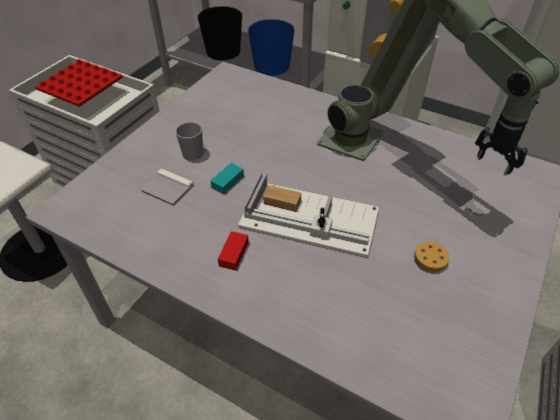

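View pics/top0.png

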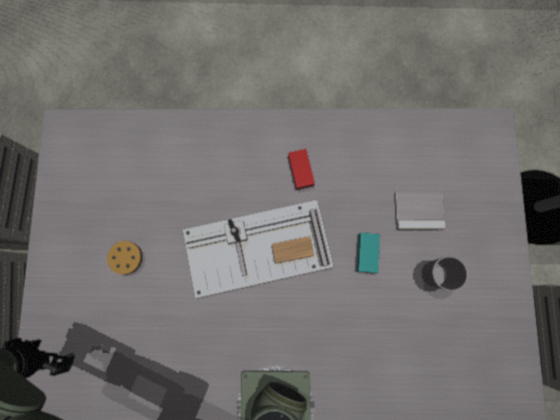

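The scene shows three gauge-shaped blocks: brown (scene 283,199; top 292,249), teal (scene 227,178; top 369,253) and red (scene 233,250; top 301,169). The beech-coloured brown one lies on the board between the guide and the stop, so it fits the description. I'll confirm it in one enlarged crop and fit the board pose.

```bash
python3 - <<'E'
from h import *
np.set_printoptions(precision=4,suppress=True)
f=robot.grab_frame('top');g=robot.grab_frame('scene')
a=cv2.resize(f['color'][195:305,175:340],None,fx=4.8,fy=4.8,interpolation=cv2.INTER_CUBIC)
cv2.imwrite('pics/c1.png',a[:,:,::-1])
b=cv2.resize(g['color'][170:255,235:385],None,fx=5.3,fy=5.3,interpolation=cv2.INTER_CUBIC)
cv2.imwrite('pics/c2.png',b[:,:,::-1])
m=robot.cut_out(f,'board')
print([ (q['score'],q['box']) for q in m[:2]])
for q in m[:1]:
    r=cv2.minAreaRect(np.argwhere(q['pixels'])[:,::-1].astype(np.float32));c=cv2.boxPoints(r);print(c);print([atz(f,p,.02) for p in c])
for p in ['stop','clamp']:
    pass
E
```

```text
[(0.73, [260.3, 247.8, 151.0, 98.8])]
[[179.7305 228.5021]
 [318.5719 197.7849]
 [333.9146 267.1339]
 [195.0732 297.851 ]]
[array([0.5312, 0.3054, 0.02  ]), array([ 0.6319, -0.1366,  0.02  ]), array([ 0.4119, -0.1812,  0.02  ]), array([0.3161, 0.2477, 0.02  ])]
```

View pics/c1.png

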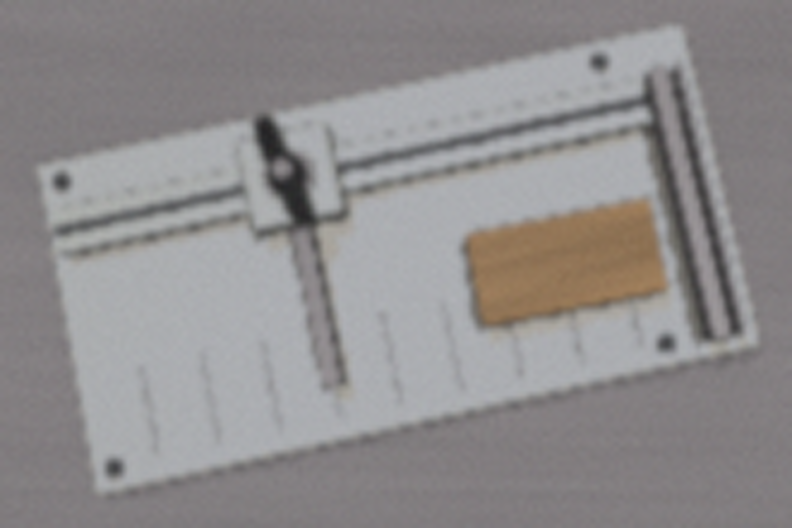

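View pics/c2.png

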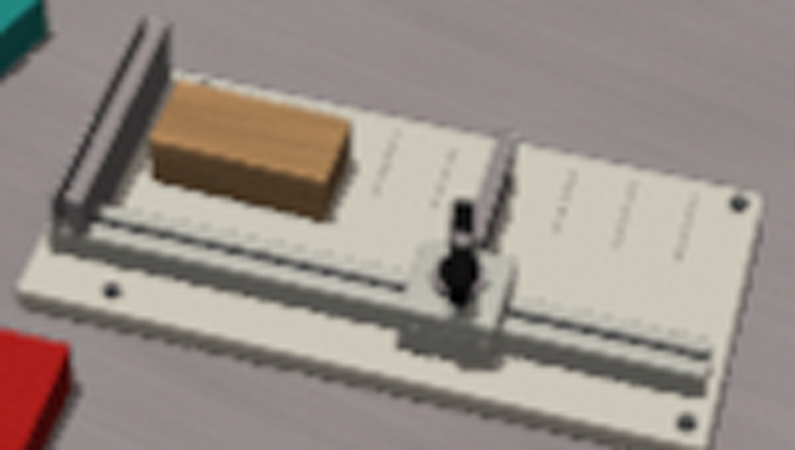

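The crops confirm it: the brown wood-grained block (crop 1 at 565,262) lies on the board, almost at the guide and with a small gap. The knob's bar runs from (263,117) to (307,220) in the crop, roughly across the rail. Next I fit the board pose and the knob.

```bash
cat > fit.py <<'E'
from h import *
from scipy.optimize import least_squares
np.set_printoptions(precision=4,suppress=True)
def bw(b,p):
    c,s=np.cos(b[2]),np.sin(b[2]);return np.array([b[0]+c*p[0]-s*p[1],b[1]+s*p[0]+c*p[1],p[2]])
def bl(b,w):
    c,s=np.cos(b[2]),np.sin(b[2]);d=w-np.array([b[0],b[1],0]);return np.array([c*d[0]+s*d[1],-s*d[0]+c*d[1],d[2]])
T=lambda u,v:(u/4.8+175,v/4.8+195)
S=lambda u,v:(u/5.3+235,v/5.3+170)
E
python3 - <<'E'
from fit import *
f=robot.grab_frame('top');g=robot.grab_frame('scene')
obs=[(f,T(40,165),(.11,.22)),(f,T(682,27),(.11,-.22)),(f,T(757,345),(-.11,-.22)),(f,T(98,492),(-.11,.22)),
 (g,S(20,292),(.11,-.22)),(g,S(762,192),(-.11,.22))]
def res(b): return np.concatenate([proj(F,bw(b,(*p,.02)))-np.array(q) for F,q,p in obs])
r=least_squares(res,[.47,.06,.22]);b=r.x;print(b,np.degrees(b[2]),r.fun)
for nm,pt in dict(e1=T(263,117),e2=T(307,220),c=T(286,170)).items(): print(nm,bl(b,atz(f,pt,.1)))
x,e=tri(f,T(286,170),g,S(460,262));print('knob tri',x,bl(b,x),e)
print('knob scene ends',bl(b,atz(g,S(463,202),.1)),bl(b,atz(g,S(459,300),.1)))
for nm,pt in dict(tl=T(470,235),tr=T(650,200),br=T(665,290),bl_=T(483,325)).items(): print('gauge',nm,bl(b,atz(f,pt,.06)))
for k in ['clamp_grip','stop_face','stop_back']:
    for F,z in((f,.088 if k[0]=='c' else .042),(g,.088 if k[0]=='c' else .042)):
        for q in robot.place_of(F,k)[:1]: print(k,q['score'],bl(b,atz(F,q['at'],z)))
np.save('b.npy',b)
E
```

```text
[0.4711 0.0598 0.2226] 12.754519141751933 [-1.5127 -0.4342 -0.3922 -1.342   0.5039  0.1032 -1.1315  0.6422 -1.8401
 -2.1434 -0.0523 -0.8512]
e1 [0.0926 0.0568 0.1   ]
e2 [0.0241 0.043  0.1   ]
c [0.0572 0.0495 0.1   ]
knob tri [0.5182 0.1258 0.0741] [0.0605 0.0539 0.0741] [np.float64(0.0020900081381754563), np.float64(0.00209000813817538)]
knob scene ends [0.0349 0.0501 0.1   ] [0.1123 0.0666 0.1   ]
gauge tl [-0.003  -0.0525  0.06  ]
gauge tr [-0.0061 -0.1688  0.06  ]
gauge br [-0.0635 -0.1649  0.06  ]
gauge bl_ [-0.06   -0.0484  0.06  ]
clamp_grip 0.45 [0.0629 0.0531 0.088 ]
clamp_grip 0.67 [ 0.0155 -0.1676  0.088 ]
stop_face 0.57 [-0.0299  0.0507  0.042 ]
stop_face 0.77 [-0.0251  0.049   0.042 ]
stop_back 0.76 [-0.0284  0.0601  0.042 ]
stop_back 0.84 [-0.0089  0.0529  0.042 ]
```

Request:
jog_arm:
  increments:
    - {"tx": -0.588, "ty": -0.367, "tz": 0.1, "wz": 0.752}
    - {"tx": -0.588, "ty": -0.367, "tz": 0.1, "wz": 0.752}
    - {"tx": -0.588, "ty": -0.367, "tz": 0.1, "wz": 0.752}
    - {"tx": -0.588, "ty": -0.367, "tz": 0.1, "wz": 0.752}
    - {"tx": -0.588, "ty": -0.367, "tz": 0.1, "wz": 0.752}
    - {"tx": -0.588, "ty": -0.367, "tz": 0.1, "wz": 0.752}
    - {"tx": -0.588, "ty": -0.367, "tz": 0.1, "wz": 0.752}
    - {"tx": -0.588, "ty": -0.367, "tz": 0.1, "wz": 0.752}
    - {"tx": -0.588, "ty": -0.367, "tz": 0.1, "wz": 0.752}
    - {"tx": -0.588, "ty": -0.367, "tz": 0.1, "wz": 0.752}
    - {"tx": -0.588, "ty": -0.367, "tz": 0.1, "wz": 0.752}
    - {"tx": -0.588, "ty": -0.367, "tz": 0.1, "wz": 0.752}

```text
invalid input at $.increments[0]: expected keys tx, ty, tz, wx, wy, wz, grip
```

```bash
cat > go.py <<'E'
from h import *
from scipy.spatial.transform import Rotation as R
import sys
np.set_printoptions(precision=4,suppress=True)
s=robot.state();x,y,z,yaw=map(float,sys.argv[1:5])
A=R.from_euler('xyz',s['orientation'],degrees=True);B=R.from_euler('xyz',[180,0,yaw],degrees=True)
print('t',s['t'],'pos',s['tool_pos'],'rpy',s['orientation'],'F',s['ft_force'],'w',s['width'],'q',s['joint_positions'])
print('shift',A.inv().apply(np.array([x,y,z])-s['tool_pos'])/.75,'turn',(A.inv()*B).as_rotvec(degrees=True)/180)
E
python3 go.py .5179 .1247 .17 24
```

```text
t 1.55 pos [0.2025 0.5382 0.2503] rpy [179.9948   0.0003 159.3848] F [-0.0915  0.8983 -0.7509] w 1.0017476204249085 q [68.2397 18.3132 89.6387 -0.0002 72.0429 -1.145 ]
shift [-0.5878 -0.368   0.1071] turn [ 0.     -0.      0.7521]
```

Request:
jog_arm:
  increments:
    - {"tx": -0.588, "ty": -0.367, "tz": 0.1, "wx": 0, "wy": 0, "wz": 0.752, "grip": -1}
    - {"tx": -0.588, "ty": -0.367, "tz": 0.1, "wx": 0, "wy": 0, "wz": 0.752, "grip": -1}
    - {"tx": -0.588, "ty": -0.367, "tz": 0.1, "wx": 0, "wy": 0, "wz": 0.752, "grip": -1}
    - {"tx": -0.588, "ty": -0.367, "tz": 0.1, "wx": 0, "wy": 0, "wz": 0.752, "grip": -1}
    - {"tx": -0.588, "ty": -0.367, "tz": 0.1, "wx": 0, "wy": 0, "wz": 0.752, "grip": -1}
    - {"tx": -0.588, "ty": -0.367, "tz": 0.1, "wx": 0, "wy": 0, "wz": 0.752, "grip": -1}
    - {"tx": -0.588, "ty": -0.367, "tz": 0.1, "wx": 0, "wy": 0, "wz": 0.752, "grip": -1}
    - {"tx": -0.588, "ty": -0.367, "tz": 0.1, "wx": 0, "wy": 0, "wz": 0.752, "grip": -1}
    - {"tx": -0.588, "ty": -0.367, "tz": 0.1, "wx": 0, "wy": 0, "wz": 0.752, "grip": -1}
    - {"tx": -0.588, "ty": -0.367, "tz": 0.1, "wx": 0, "wy": 0, "wz": 0.752, "grip": -1}
    - {"tx": -0.588, "ty": -0.367, "tz": 0.1, "wx": 0, "wy": 0, "wz": 0.752, "grip": -1}
    - {"tx": -0.588, "ty": -0.367, "tz": 0.1, "wx": 0, "wy": 0, "wz": 0.752, "grip": -1}

```text
t: 2.55
tool_pos: [0.5041, 0.1433, 0.1789]
orientation: [180.0, -0.0, 73.1]
ft_force: [-0.1, 1.0, 0.3]
width: 1.0
finger_force: 0.0
```

```bash
python3 go.py .5179 .1247 .17 24
```

```text
t 2.55 pos [0.5041 0.1433 0.1789] rpy [179.9705  -0.0294  73.073 ] F [-0.1054  1.0401  0.2793] w 0.9997174108223598 q [ 14.6014  17.0606 102.5374   0.0111  60.3615  31.5229]
shift [-0.0183  0.0248  0.0118] turn [ 0.0001 -0.0002  0.2726]
```

Request:
jog_arm:
  increments:
    - {"tx": -0.018, "ty": 0.025, "tz": 0.012, "wx": 0, "wy": 0, "wz": 0.273, "grip": -1}
    - {"tx": -0.018, "ty": 0.025, "tz": 0.012, "wx": 0, "wy": 0, "wz": 0.273, "grip": -1}
    - {"tx": -0.018, "ty": 0.025, "tz": 0.012, "wx": 0, "wy": 0, "wz": 0.273, "grip": -1}
    - {"tx": -0.018, "ty": 0.025, "tz": 0.012, "wx": 0, "wy": 0, "wz": 0.273, "grip": -1}
    - {"tx": -0.018, "ty": 0.025, "tz": 0.012, "wx": 0, "wy": 0, "wz": 0.273, "grip": -1}
    - {"tx": -0.018, "ty": 0.025, "tz": 0.012, "wx": 0, "wy": 0, "wz": 0.273, "grip": -1}
    - {"tx": -0.018, "ty": 0.025, "tz": 0.012, "wx": 0, "wy": 0, "wz": 0.273, "grip": -1}
    - {"tx": -0.018, "ty": 0.025, "tz": 0.012, "wx": 0, "wy": 0, "wz": 0.273, "grip": -1}
    - {"tx": -0.018, "ty": 0.025, "tz": 0.012, "wx": 0, "wy": 0, "wz": 0.273, "grip": -1}

```text
t: 3.3
tool_pos: [0.5173, 0.1269, 0.17]
orientation: [-180.0, -0.0, 24.5]
ft_force: [-0.1, 1.3, 0.8]
width: 0.996
finger_force: 0.0
```

```bash
python3 go.py .5179 .1247 .09 24; python3 - <<'E'
from h import *
g=robot.grab_frame('scene');save(g,'p1.png',(235,140,395,255),5)
E
```

```text
t 3.3 pos [0.5173 0.1269 0.17  ] rpy [-179.998    -0.0136   24.4589] F [-0.086   1.2651  0.8457] w 0.9964494045974283 q [ 12.5386  18.2828 102.1473   0.0055  59.557   78.0769]
shift [-0.0005  0.0029  0.1067] turn [-0.     -0.0001  0.0025]
```

View pics/p1.png

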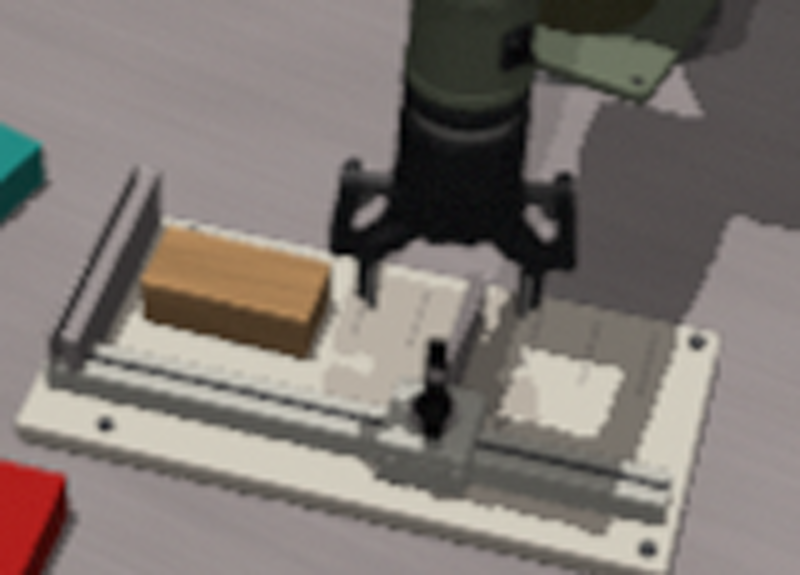

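The fingers (crop 365,285 and 530,290) straddle the knob bar (435,400) along the board. I'll descend and close gently.

Request:
jog_arm:
  increments:
    - {"tx": 0, "ty": 0.001, "tz": 0.03, "wx": 0, "wy": 0, "wz": 0.002, "grip": -1}
    - {"tx": 0, "ty": 0.002, "tz": 0.06, "wx": 0, "wy": 0, "wz": 0.002, "grip": -1}
    - {"tx": 0, "ty": 0.002, "tz": 0.09, "wx": 0, "wy": 0, "wz": 0.002, "grip": -1}
    - {"tx": 0, "ty": 0.002, "tz": 0.107, "wx": 0, "wy": 0, "wz": 0.002, "grip": -1}
    - {"tx": 0, "ty": 0.002, "tz": 0.107, "wx": 0, "wy": 0, "wz": 0.002, "grip": 0}
    - {"tx": 0, "ty": 0.002, "tz": 0.107, "wx": 0, "wy": 0, "wz": 0.002, "grip": 0.3}
    - {"tx": 0, "ty": 0.002, "tz": 0.107, "wx": 0, "wy": 0, "wz": 0.002, "grip": 0.5}
    - {"tx": 0, "ty": 0.002, "tz": 0.107, "wx": 0, "wy": 0, "wz": 0.002, "grip": 1}
    - {"tx": 0, "ty": 0.002, "tz": 0.107, "wx": 0, "wy": 0, "wz": 0.002, "grip": 1}
    - {"tx": 0, "ty": 0.002, "tz": 0.107, "wx": 0, "wy": 0, "wz": 0.002, "grip": 1}
    - {"tx": 0, "ty": 0.002, "tz": 0.107, "wx": 0, "wy": 0, "wz": 0.002, "grip": 1}
  newtons: 25

```text
t: 4.27
tool_pos: [0.5191, 0.1249, 0.091]
orientation: [179.9, -0.2, 24.0]
ft_force: [-0.1, -5.6, 6.8]
width: 0.281
finger_force: 24.5
```

```bash
python3 go.py .5179 .1247 .09 24;python3 -c "
from h import *;print(robot.state()['finger_force'])"
```

```text
t 4.2667 pos [0.5191 0.1249 0.091 ] rpy [179.8765  -0.1589  23.994 ] F [-0.1058 -5.615   6.7739] w 0.2807459792750817 q [ 12.3409  23.4081 107.6845  -0.1183  48.7269  78.4249]
shift [-0.0015 -0.0004  0.0014] turn [ 0.0007 -0.0009 -0.    ]
24.50704962015152
```

Request:
jog_arm:
  increments:
    - {"tx": 0, "ty": 0, "tz": 0, "wx": 0, "wy": 0, "wz": 0, "grip": 1}
    - {"tx": 0, "ty": 0, "tz": 0, "wx": 0, "wy": 0, "wz": 0, "grip": 1}
    - {"tx": 0, "ty": 0, "tz": 0, "wx": 0, "wy": 0, "wz": 0, "grip": 1}
    - {"tx": 0, "ty": 0, "tz": 0, "wx": 0, "wy": 0, "wz": 0, "grip": 1}

```text
t: 4.6
tool_pos: [0.5191, 0.1249, 0.091]
orientation: [179.9, -0.2, 24.0]
ft_force: [0.8, -5.3, 7.3]
width: 0.283
finger_force: 24.6
```

```bash
python3 go.py .5179 .1247 .09 24;python3 - <<'E'
from h import *
g=robot.grab_frame('scene');f=robot.grab_frame('top')
a=cv2.resize(g['color'][170:255,270:370],(400,340),interpolation=cv2.INTER_CUBIC)
b=cv2.resize(f['color'][200:285,185:285],(400,340),interpolation=cv2.INTER_CUBIC)
cv2.imwrite('pics/p2.png',np.hstack([a,b])[:,:,::-1])
E
```

```text
t 4.6 pos [0.5191 0.1249 0.091 ] rpy [179.8819  -0.1559  23.984 ] F [ 0.8336 -5.3478  7.258 ] w 0.2832187518322541 q [ 12.3384  23.4104 107.6832  -0.112   48.7299  78.4283]
shift [-0.0015 -0.0004  0.0013] turn [ 0.0007 -0.0009 -0.0001]
```

View pics/p2.png

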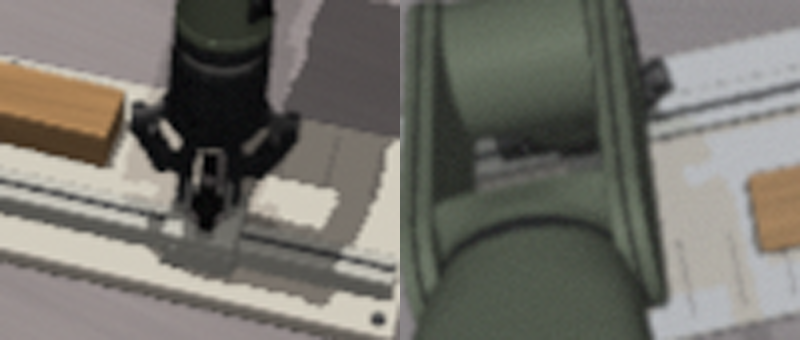

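The pads hold at 24 mm, wider than the 14 mm bar, so the tips seem to be on the hub below the bar. I'll open, rise 8 mm and regrip.

Request:
jog_arm:
  increments:
    - {"tx": 0, "ty": 0, "tz": 0, "wx": 0, "wy": 0, "wz": 0, "grip": 0}
    - {"tx": 0, "ty": 0, "tz": 0, "wx": 0, "wy": 0, "wz": 0, "grip": 0}
    - {"tx": -0.001, "ty": 0.001, "tz": -0.01, "wx": 0, "wy": 0, "wz": 0, "grip": 0}
    - {"tx": -0.001, "ty": 0.001, "tz": -0.01, "wx": 0, "wy": 0, "wz": 0, "grip": 0}
    - {"tx": -0.001, "ty": 0.001, "tz": -0.01, "wx": 0, "wy": 0, "wz": 0, "grip": 1}
    - {"tx": -0.001, "ty": 0.001, "tz": -0.01, "wx": 0, "wy": 0, "wz": 0, "grip": 1}
    - {"tx": -0.001, "ty": 0.001, "tz": -0.01, "wx": 0, "wy": 0, "wz": 0, "grip": 1}
    - {"tx": -0.001, "ty": 0.001, "tz": -0.01, "wx": 0, "wy": 0, "wz": 0, "grip": 1}
    - {"tx": -0.001, "ty": 0.001, "tz": -0.01, "wx": 0, "wy": 0, "wz": 0, "grip": 1}
    - {"tx": -0.001, "ty": 0.001, "tz": -0.01, "wx": 0, "wy": 0, "wz": 0, "grip": 1}
  newtons: 25

```text
t: 5.53
tool_pos: [0.5177, 0.1241, 0.0973]
orientation: [180.0, -0.0, 24.0]
ft_force: [0.9, -4.0, 2.1]
width: 0.154
finger_force: 28.1
```

```bash
python3 go.py .5179 .1247 .09 24
```

```text
t 5.5333 pos [0.5177 0.1241 0.0973] rpy [179.9604  -0.005   23.9695] F [ 0.8544 -4.0342  2.1073] w 0.15441795068114886 q [ 12.2684  22.9042 107.3791  -0.0495  49.7037  78.3308]
shift [ 0.0006 -0.0006  0.0097] turn [ 0.0002 -0.     -0.0002]
```

Request:
jog_arm:
  increments:
    - {"tx": 0, "ty": 0, "tz": 0, "wx": 0, "wy": 0, "wz": -0.02, "grip": 1}
    - {"tx": 0, "ty": 0, "tz": 0, "wx": 0, "wy": 0, "wz": -0.05, "grip": 1}
    - {"tx": 0, "ty": 0, "tz": 0, "wx": 0, "wy": 0, "wz": -0.08, "grip": 1}
    - {"tx": 0, "ty": 0, "tz": 0, "wx": 0, "wy": 0, "wz": -0.11, "grip": 1}
    - {"tx": 0, "ty": 0, "tz": 0, "wx": 0, "wy": 0, "wz": -0.14, "grip": 1}
    - {"tx": 0, "ty": 0, "tz": 0, "wx": 0, "wy": 0, "wz": -0.17, "grip": 1}
    - {"tx": 0, "ty": 0, "tz": 0, "wx": 0, "wy": 0, "wz": -0.2, "grip": 1}
    - {"tx": 0, "ty": 0, "tz": 0, "wx": 0, "wy": 0, "wz": -0.2, "grip": 1}
  newtons: 40

```text
t: 6.2
tool_pos: [0.5183, 0.1233, 0.0973]
orientation: [179.9, 0.0, 60.2]
ft_force: [2.4, -7.0, 2.3]
width: 0.153
finger_force: 42.8
```

```bash
python3 go.py .5177 .1241 .097 102; python3 -c "
from h import *;print(robot.state()['torque'])"
```

```text
t 6.2 pos [0.5183 0.1233 0.0973] rpy [179.8611   0.0433  60.1523] F [ 2.3594 -6.9668  2.3471] w 0.15337187963411456 q [ 12.2175  22.9186 107.3587  -0.1644  49.6487  42.1714]
shift [ 0.0005 -0.0012  0.0004] turn [ 0.0006  0.0005 -0.2325]
[-1.14438395 -0.27433742  0.07635159]
```

Request:
jog_arm:
  increments:
    - {"tx": 0, "ty": 0, "tz": 0, "wx": 0, "wy": 0, "wz": -0.03, "grip": 1}
    - {"tx": 0, "ty": 0, "tz": 0, "wx": 0, "wy": 0, "wz": -0.06, "grip": 1}
    - {"tx": 0, "ty": 0, "tz": 0, "wx": 0, "wy": 0, "wz": -0.09, "grip": 1}
    - {"tx": 0, "ty": 0, "tz": 0, "wx": 0, "wy": 0, "wz": -0.12, "grip": 1}
    - {"tx": 0, "ty": 0, "tz": 0, "wx": 0, "wy": 0, "wz": -0.15, "grip": 1}
    - {"tx": 0, "ty": 0, "tz": 0, "wx": 0, "wy": 0, "wz": -0.18, "grip": 1}
    - {"tx": 0, "ty": 0, "tz": 0, "wx": 0, "wy": 0, "wz": -0.21, "grip": 1}
    - {"tx": 0, "ty": 0, "tz": 0, "wx": 0, "wy": 0, "wz": -0.227, "grip": 1}
    - {"tx": 0, "ty": 0, "tz": 0, "wx": 0, "wy": 0, "wz": -0.227, "grip": 1}
  newtons: 40

```text
t: 6.95
tool_pos: [0.5192, 0.1244, 0.0973]
orientation: [179.8, 0.0, 100.9]
ft_force: [4.1, -2.7, -1.3]
width: 0.157
finger_force: 42.4
```

```bash
cat > st.py <<'E'
from fit import *
b=np.load('b.npy');s=robot.state();F=s['ft_force'];c,n=np.cos(b[2]),np.sin(b[2])
print('t',s['t'],'board pos',bl(b,s['tool_pos']),'yaw',s['orientation'],'Fboard',c*F[0]+n*F[1],-n*F[0]+c*F[1],F[2],'M',s['torque'],'w',s['width'])
a=np.radians(s['orientation'][2]);d=np.array([n,-c])  # board -y in world
print('board -y in tool xy:',d@[np.cos(a),np.sin(a)],d@[np.sin(a),-np.cos(a)])
E
python3 st.py
```

```text
t 6.95 board pos [0.0612 0.0524 0.0973] yaw [179.7842   0.0262 100.8957] Fboard 3.429116947164971 -3.576601846628906 -1.3191290771000288 M [-0.5084 -0.6394  0.1316] w 0.157402461119541
board -y in tool xy: -0.9994737844156917 0.032436927502084316
```

Request:
jog_arm:
  increments:
    - {"tx": -0.005, "ty": 0, "tz": 0, "wx": 0, "wy": 0, "wz": 0, "grip": 1}
    - {"tx": -0.015, "ty": 0, "tz": 0, "wx": 0, "wy": 0, "wz": 0, "grip": 1}
    - {"tx": -0.027, "ty": 0.001, "tz": 0, "wx": 0, "wy": 0, "wz": 0, "grip": 1}
    - {"tx": -0.04, "ty": 0.001, "tz": 0, "wx": 0, "wy": 0, "wz": 0, "grip": 1}
    - {"tx": -0.053, "ty": 0.002, "tz": 0, "wx": 0, "wy": 0, "wz": 0, "grip": 1}
    - {"tx": -0.066, "ty": 0.002, "tz": 0, "wx": 0, "wy": 0, "wz": 0, "grip": 1}
    - {"tx": -0.079, "ty": 0.003, "tz": 0, "wx": 0, "wy": 0, "wz": 0, "grip": 1}
    - {"tx": -0.09, "ty": 0.003, "tz": 0, "wx": 0, "wy": 0, "wz": 0, "grip": 1}
    - {"tx": -0.1, "ty": 0.003, "tz": 0, "wx": 0, "wy": 0, "wz": 0, "grip": 1}
    - {"tx": -0.107, "ty": 0.003, "tz": 0, "wx": 0, "wy": 0, "wz": 0, "grip": 1}
    - {"tx": -0.107, "ty": 0.003, "tz": 0, "wx": 0, "wy": 0, "wz": 0, "grip": 1}
  newtons: 60

```text
t: 7.87
tool_pos: [0.5369, 0.0464, 0.0974]
orientation: [179.7, -0.1, 100.7]
ft_force: [4.8, 0.6, -2.0]
width: 0.15
finger_force: 62.8
```

```bash
python3 st.py; python3 - <<'E'
from h import *
g=robot.grab_frame('scene');save(g,'p3.png',(235,140,395,255),5)
E
```

```text
t 7.8667 board pos [ 0.0613 -0.0276  0.0974] yaw [179.7096  -0.0723 100.7045] Fboard 4.859440491952608 -0.47408883621967646 -2.001172506355484 M [ 0.0967 -0.6645  0.0857] w 0.15005714562228506
board -y in tool xy: -0.9993599702985975 0.03577219261921809
```

View pics/p3.png

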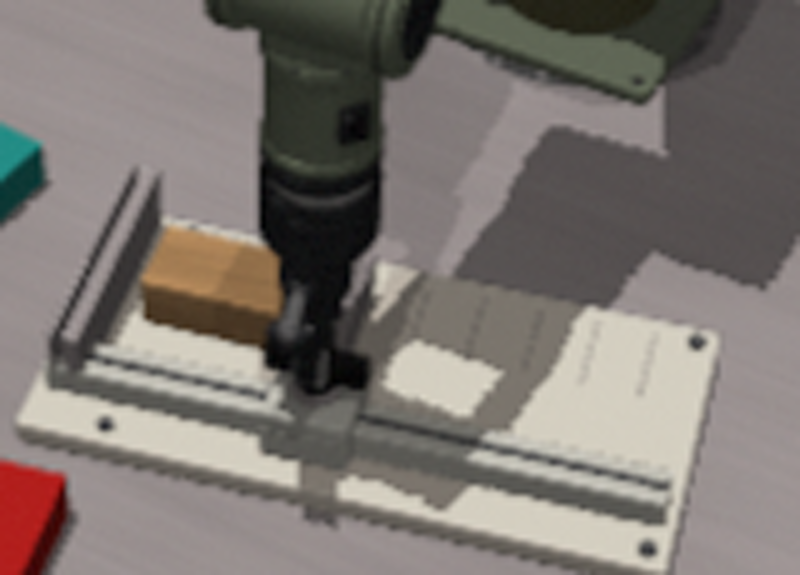

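The stop (crop 330,400) slid along with the tool; about 30 mm remains.

Request:
jog_arm:
  increments:
    - {"tx": -0.005, "ty": 0, "tz": 0, "wx": 0, "wy": 0, "wz": 0, "grip": 1}
    - {"tx": -0.01, "ty": 0, "tz": 0, "wx": 0, "wy": 0, "wz": 0, "grip": 1}
    - {"tx": -0.015, "ty": 0.001, "tz": 0, "wx": 0, "wy": 0, "wz": 0, "grip": 1}
    - {"tx": -0.02, "ty": 0.001, "tz": 0, "wx": 0, "wy": 0, "wz": 0, "grip": 1}
    - {"tx": -0.024, "ty": 0.001, "tz": 0, "wx": 0, "wy": 0, "wz": 0, "grip": 1}
    - {"tx": -0.027, "ty": 0.001, "tz": 0, "wx": 0, "wy": 0, "wz": 0, "grip": 1}
    - {"tx": -0.029, "ty": 0.001, "tz": 0, "wx": 0, "wy": 0, "wz": 0, "grip": 1}
    - {"tx": -0.031, "ty": 0.001, "tz": 0, "wx": 0, "wy": 0, "wz": 0, "grip": 1}

```text
t: 8.58
tool_pos: [0.5417, 0.0253, 0.0974]
orientation: [179.7, -0.2, 100.7]
ft_force: [4.6, 8.0, -1.4]
width: 0.15
finger_force: 62.8
```

```bash
python3 st.py
```

```text
t 8.5833 board pos [ 0.0613 -0.0492  0.0974] yaw [179.7145  -0.1924 100.6975] Fboard 6.3043893551605334 6.826427593523623 -1.4409003440711154 M [ 1.097  -0.7096  0.1139] w 0.15002614674253342
board -y in tool xy: -0.999355625924726 0.03589335499223995
```

Request:
jog_arm:
  increments:
    - {"tx": -0.001, "ty": 0, "tz": 0, "wx": 0, "wy": 0, "wz": 0, "grip": 1}
    - {"tx": -0.002, "ty": 0, "tz": 0, "wx": 0, "wy": 0, "wz": 0, "grip": 1}
    - {"tx": -0.003, "ty": 0, "tz": 0, "wx": 0, "wy": 0, "wz": 0, "grip": 1}
    - {"tx": -0.004, "ty": 0, "tz": 0, "wx": 0, "wy": 0, "wz": 0, "grip": 1}
    - {"tx": -0.005, "ty": 0, "tz": 0, "wx": 0, "wy": 0, "wz": 0, "grip": 1}
    - {"tx": -0.006, "ty": 0, "tz": 0, "wx": 0, "wy": 0, "wz": 0, "grip": 1}

```text
t: 9.08
tool_pos: [0.5427, 0.0211, 0.0974]
orientation: [179.7, -0.2, 100.7]
ft_force: [4.5, 6.4, -2.2]
width: 0.148
finger_force: 62.8
```

```bash
python3 st.py
```

```text
t 9.0833 board pos [ 0.0613 -0.0536  0.0974] yaw [179.6961  -0.1942 100.6976] Fboard 5.794876814277844 5.274259068672412 -2.241594991127761 M [ 1.1    -0.7239  0.086 ] w 0.1484143418038963
board -y in tool xy: -0.9993556640765725 0.03589229273914842
```

Request:
jog_arm:
  increments:
    - {"tx": -0.001, "ty": 0, "tz": 0, "wx": 0, "wy": 0, "wz": 0, "grip": 1}
    - {"tx": -0.002, "ty": 0, "tz": 0, "wx": 0, "wy": 0, "wz": 0, "grip": 1}
    - {"tx": -0.003, "ty": 0, "tz": 0, "wx": 0, "wy": 0, "wz": 0, "grip": 1}
    - {"tx": -0.004, "ty": 0, "tz": 0, "wx": 0, "wy": 0, "wz": 0, "grip": 1}

```text
t: 9.42
tool_pos: [0.5433, 0.0182, 0.0974]
orientation: [179.7, -0.2, 100.7]
ft_force: [5.8, 7.2, -0.7]
width: 0.145
finger_force: 62.8
```

```bash
python3 st.py
```

```text
t 9.4167 board pos [ 0.0613 -0.0566  0.0974] yaw [179.6826  -0.1933 100.6952] Fboard 7.27033885210108 5.745655307246441 -0.7088009975325889 M [ 1.0729 -0.6983  0.0857] w 0.14457926369493965
board -y in tool xy: -0.9993541624839634 0.035934077502784406
```

Request:
jog_arm:
  increments:
    - {"tx": -0.001, "ty": 0, "tz": 0, "wx": 0, "wy": 0, "wz": 0, "grip": 1}
    - {"tx": -0.002, "ty": 0, "tz": 0, "wx": 0, "wy": 0, "wz": 0, "grip": 1}
    - {"tx": -0.003, "ty": 0, "tz": 0, "wx": 0, "wy": 0, "wz": 0, "grip": 1}
    - {"tx": -0.004, "ty": 0, "tz": 0, "wx": 0, "wy": 0, "wz": 0, "grip": 1}

```text
t: 9.75
tool_pos: [0.544, 0.0152, 0.0974]
orientation: [179.7, -0.2, 100.7]
ft_force: [5.7, 6.8, -2.4]
width: 0.147
finger_force: 62.8
```

```bash
python3 st.py
```

```text
t 9.75 board pos [ 0.0613 -0.0596  0.0974] yaw [179.6723  -0.1944 100.6936] Fboard 7.07807395024465 5.383001111895535 -2.4178231910011503 M [ 1.0981 -0.7482  0.0975] w 0.14738356044422685
board -y in tool xy: -0.9993531325328529 0.03596270980855172
```

Request:
jog_arm:
  increments:
    - {"tx": -0.001, "ty": 0, "tz": 0, "wx": 0, "wy": 0, "wz": 0, "grip": 1}
    - {"tx": -0.002, "ty": 0, "tz": 0, "wx": 0, "wy": 0, "wz": 0, "grip": 1}
    - {"tx": -0.003, "ty": 0, "tz": 0, "wx": 0, "wy": 0, "wz": 0, "grip": 1}
    - {"tx": -0.004, "ty": 0, "tz": 0, "wx": 0, "wy": 0, "wz": 0, "grip": 1}

```text
t: 10.08
tool_pos: [0.5443, 0.014, 0.0974]
orientation: [179.7, -0.4, 100.6]
ft_force: [4.4, 16.2, -1.3]
width: 0.146
finger_force: 62.8
```

```bash
python3 st.py
```

```text
t 10.0833 board pos [ 0.0612 -0.0609  0.0974] yaw [179.676   -0.3961 100.6016] Fboard 7.833323849481841 14.830190954078981 -1.2572157567807645 M [ 2.4466 -0.6181  0.1297] w 0.14579674112277163
board -y in tool xy: -0.9992941333077865 0.03756640968524686
```

Request:
jog_arm:
  increments:
    - {"tx": -0.001, "ty": 0, "tz": 0, "wx": 0, "wy": 0, "wz": 0, "grip": 1}
    - {"tx": -0.002, "ty": 0, "tz": 0, "wx": 0, "wy": 0, "wz": 0, "grip": 1}
    - {"tx": -0.002, "ty": 0, "tz": 0, "wx": 0, "wy": 0, "wz": 0, "grip": 1}
    - {"tx": -0.002, "ty": 0, "tz": 0, "wx": 0, "wy": 0, "wz": 0, "grip": 1}

```text
t: 10.42
tool_pos: [0.5443, 0.0139, 0.0974]
orientation: [179.7, -0.5, 100.6]
ft_force: [3.9, 18.3, -1.6]
width: 0.148
finger_force: 62.9
```

```bash
python3 st.py
```

```text
t 10.4167 board pos [ 0.0613 -0.0609  0.0974] yaw [179.6824  -0.522  100.5691] Fboard 7.815960681314933 17.000881240738757 -1.642102085784534 M [ 2.9252 -0.5747  0.0309] w 0.14812246779568172
board -y in tool xy: -0.9992726418555632 0.03813380703526981
```

Force rose to 17 N with no further motion, so the block is home. I'll tighten while keeping the push on.

Request:
jog_arm:
  increments:
    - {"tx": -0.001, "ty": 0, "tz": 0, "wx": 0, "wy": 0, "wz": 0.03, "grip": 1}
    - {"tx": -0.001, "ty": 0, "tz": 0, "wx": 0, "wy": 0, "wz": 0.06, "grip": 1}
    - {"tx": -0.001, "ty": 0, "tz": 0, "wx": 0, "wy": 0, "wz": 0.09, "grip": 1}
    - {"tx": -0.001, "ty": 0, "tz": 0, "wx": 0, "wy": 0, "wz": 0.12, "grip": 1}
    - {"tx": -0.001, "ty": 0, "tz": 0, "wx": 0, "wy": 0, "wz": 0.15, "grip": 1}
    - {"tx": -0.001, "ty": 0, "tz": 0, "wx": 0, "wy": 0, "wz": 0.18, "grip": 1}
    - {"tx": -0.001, "ty": 0, "tz": 0, "wx": 0, "wy": 0, "wz": 0.21, "grip": 1}
    - {"tx": -0.001, "ty": 0, "tz": 0, "wx": 0, "wy": 0, "wz": 0.24, "grip": 1}
    - {"tx": -0.001, "ty": 0, "tz": 0, "wx": 0, "wy": 0, "wz": 0.27, "grip": 1}
    - {"tx": -0.001, "ty": 0, "tz": 0, "wx": 0, "wy": 0, "wz": 0.27, "grip": 1}

```text
t: 11.25
tool_pos: [0.5429, 0.0142, 0.0973]
orientation: [-179.6, -0.5, 51.7]
ft_force: [1.2, 22.1, 1.6]
width: 0.146
finger_force: 63.3
```

```bash
python3 st.py
```

```text
t 11.25 board pos [ 0.06   -0.0604  0.0973] yaw [-179.6011   -0.5446   51.7443] Fboard 6.025640858140938 21.30196577753746 1.5745854345365418 M [ 3.4672 -0.0614 -0.0375] w 0.1459145934642651
board -y in tool xy: -0.6291814670504294 0.7772584393367944
```

Request:
jog_arm:
  increments:
    - {"tx": 0, "ty": 0, "tz": 0, "wx": 0, "wy": 0, "wz": 0.03, "grip": 1}
    - {"tx": 0, "ty": 0, "tz": 0, "wx": 0, "wy": 0, "wz": 0.06, "grip": 1}
    - {"tx": 0, "ty": 0, "tz": 0, "wx": 0, "wy": 0, "wz": 0.09, "grip": 1}
    - {"tx": 0, "ty": 0, "tz": 0, "wx": 0, "wy": 0, "wz": 0.12, "grip": 1}
    - {"tx": 0, "ty": 0, "tz": 0, "wx": 0, "wy": 0, "wz": 0.14, "grip": 1}
    - {"tx": 0, "ty": 0, "tz": 0, "wx": 0, "wy": 0, "wz": 0.15, "grip": 1}
    - {"tx": 0, "ty": 0, "tz": 0, "wx": 0, "wy": 0, "wz": 0.15, "grip": 1}

```text
t: 11.83
tool_pos: [0.5424, 0.0148, 0.0974]
orientation: [-179.3, -0.3, 24.9]
ft_force: [-1.0, 24.5, 3.6]
width: 0.149
finger_force: 63.5
```

```bash
python3 st.py
```

```text
t 11.8333 board pos [ 0.0596 -0.0597  0.0974] yaw [-179.3215   -0.2749   24.8631] Fboard 4.388732607010567 24.11499920917299 3.5921391696208884 M [ 3.8909  0.1434 -0.0384] w 0.1493025144858527
board -y in tool xy: -0.20976514003930144 0.9777518018517236
```

Not yet at the stop (no torque rise), so I'll continue in small turns.

Request:
jog_arm:
  increments:
    - {"tx": 0, "ty": 0, "tz": 0, "wx": 0, "wy": 0, "wz": 0.01, "grip": 1}
    - {"tx": 0, "ty": 0, "tz": 0, "wx": 0, "wy": 0, "wz": 0.02, "grip": 1}
    - {"tx": 0, "ty": 0, "tz": 0, "wx": 0, "wy": 0, "wz": 0.03, "grip": 1}
    - {"tx": 0, "ty": 0, "tz": 0, "wx": 0, "wy": 0, "wz": 0.03, "grip": 1}

```text
t: 12.17
tool_pos: [0.5424, 0.0148, 0.0974]
orientation: [-179.3, -0.2, 19.7]
ft_force: [-0.9, 25.3, 4.0]
width: 0.151
finger_force: 69.0
```

```bash
python3 st.py
```

```text
t 12.1667 board pos [ 0.0596 -0.0596  0.0974] yaw [-179.3406   -0.1991   19.6984] Fboard 4.756903203155342 24.8962889142801 3.9858340765462623 M [4.081  0.0237 1.1563] w 0.15084425334100582
board -y in tool xy: -0.12089647617658046 0.9926651207975857
```

Torque rose to 1.16 N m, so the knob is at its stop. I'll relieve the push, open and lift.

Request:
jog_arm:
  increments:
    - {"tx": 0, "ty": -0.002, "tz": 0, "wx": 0, "wy": 0, "wz": 0, "grip": 1}
    - {"tx": 0, "ty": -0.003, "tz": 0, "wx": 0, "wy": 0, "wz": 0, "grip": 1}
    - {"tx": 0, "ty": -0.003, "tz": 0, "wx": 0, "wy": 0, "wz": 0, "grip": 0}
    - {"tx": 0, "ty": -0.003, "tz": 0, "wx": 0, "wy": 0, "wz": 0, "grip": -0.3}
    - {"tx": 0, "ty": -0.003, "tz": 0, "wx": 0, "wy": 0, "wz": 0, "grip": -0.3}
    - {"tx": 0, "ty": -0.003, "tz": 0, "wx": 0, "wy": 0, "wz": 0, "grip": -0.3}
    - {"tx": 0, "ty": -0.003, "tz": -0.04, "wx": 0, "wy": 0, "wz": 0, "grip": -0.3}
    - {"tx": 0, "ty": -0.003, "tz": -0.09, "wx": 0, "wy": 0, "wz": 0, "grip": -0.3}
    - {"tx": 0, "ty": -0.003, "tz": -0.14, "wx": 0, "wy": 0, "wz": 0, "grip": -0.3}
    - {"tx": 0, "ty": -0.003, "tz": -0.19, "wx": 0, "wy": 0, "wz": 0, "grip": -0.3}

```text
t: 13.0
tool_pos: [0.5415, 0.0095, 0.241]
orientation: [-180.0, 0.1, 19.7]
ft_force: [1.1, -0.5, -0.8]
width: 0.656
finger_force: 0.0
```

```bash
python3 st.py; python3 go.py .3 .4 .28 24
```

```text
t 13.0 board pos [ 0.0576 -0.0646  0.241 ] yaw [-179.9701    0.0566   19.7373] Fboard 0.9419405136284406 -0.7178764568316547 -0.8156737457305865 M [0.0212 0.0172 0.0585] w 0.6559958612377447
board -y in tool xy: -0.12157120805261933 0.9925827126102019
t 13.0 pos [0.5415 0.0095 0.241 ] rpy [-179.9701    0.0566   19.7373] F [ 1.0772 -0.4922 -0.8157] w 0.6559958612377447 q [-0.2146 15.6918 94.8221  0.0093 69.5495 70.0448]
shift [-0.1273 -0.5988 -0.0515] turn [-0.0002  0.0003 -0.0237]
```

Swing clear and look.

Request:
jog_arm:
  increments:
    - {"tx": -0.127, "ty": -0.6, "tz": -0.05, "wx": 0, "wy": 0, "wz": 0, "grip": -0.3}
    - {"tx": -0.127, "ty": -0.6, "tz": -0.05, "wx": 0, "wy": 0, "wz": 0, "grip": -0.3}
    - {"tx": -0.127, "ty": -0.6, "tz": -0.05, "wx": 0, "wy": 0, "wz": 0, "grip": -0.3}
    - {"tx": -0.127, "ty": -0.6, "tz": -0.05, "wx": 0, "wy": 0, "wz": 0, "grip": -0.3}
    - {"tx": -0.127, "ty": -0.6, "tz": -0.05, "wx": 0, "wy": 0, "wz": 0, "grip": -0.3}
    - {"tx": -0.127, "ty": -0.6, "tz": -0.05, "wx": 0, "wy": 0, "wz": 0, "grip": -0.3}
    - {"tx": -0.127, "ty": -0.6, "tz": -0.05, "wx": 0, "wy": 0, "wz": 0, "grip": -0.3}
    - {"tx": -0.127, "ty": -0.6, "tz": -0.05, "wx": 0, "wy": 0, "wz": 0, "grip": -0.3}
    - {"tx": -0.127, "ty": -0.6, "tz": -0.05, "wx": 0, "wy": 0, "wz": 0, "grip": -0.3}
    - {"tx": -0.127, "ty": -0.6, "tz": -0.05, "wx": 0, "wy": 0, "wz": 0, "grip": -0.3}
    - {"tx": -0.127, "ty": -0.6, "tz": -0.05, "wx": 0, "wy": 0, "wz": 0, "grip": -0.3}
    - {"tx": -0.127, "ty": -0.6, "tz": -0.05, "wx": 0, "wy": 0, "wz": 0, "grip": -0.3}

```text
t: 14.0
tool_pos: [0.297, 0.4059, 0.2776]
orientation: [-179.8, -0.0, 20.1]
ft_force: [0.1, 1.1, 0.4]
width: 0.652
finger_force: 0.0
```

```bash
python3 - <<'E'
from h import *
g=robot.grab_frame('scene');f=robot.grab_frame('top')
a=cv2.resize(g['color'][165:245,235:315],(400,400),interpolation=cv2.INTER_CUBIC)
b=cv2.resize(f['color'][195:275,255:335],(400,400),interpolation=cv2.INTER_CUBIC)
cv2.imwrite('pics/p4.png',np.hstack([a,b])[:,:,::-1])
E
```

```text
(no output)
```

View pics/p4.png

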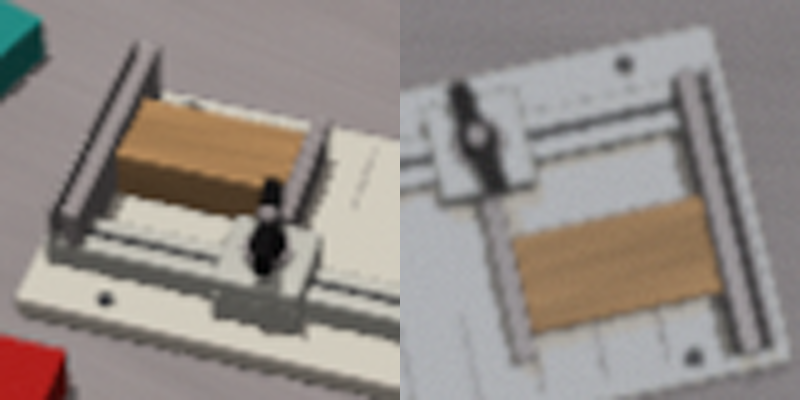

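The block (right crop 615,265) touches both the guide and the plate with no gap, and the knob bar lies across the rail. Nothing else in the view has moved.

```bash
python3 -c "
from bench import robot
print(robot.job_done())"
```

```text
the job is handed in; nothing more can be done
None
```

The stop is set to the beech gauge block: the final pictures show no gap at the knife guide or at the stop. The knob is turned back until it hit its stop (1.16 N m), the arm is clear, and the job was handed in at about 14 s; the result of the judging was not shown.

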